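# Roll out a stone blank and set it up on the carving rest

### The arm

A 6-joint arm with a two-finger parallel gripper is mounted at the origin on the work surface. World frame = base frame: x ahead of the robot, y to its left, z up, the work surface at z = 0. Lengths are in m, angles in rad, forces in N, time in s.
With the tool pointing down it reaches from about 0.25 to 0.775 m from the base axis. Payload 4 kg.
Tool frame: the origin (TCP) lies midway between the tips of the shut fingers; the grasp point (between the pads) lies grip_point_offset behind it (grip_point_offset is the distance from the TCP to the grasp point, in m); x points along the fingers, z is the direction in which the jaws open and shut, and the axes are right-handed (so a half turn about x gives the same grasp; the last joint's range is limited). The gripper opens to 94 mm and grips with 3 to 60 N. Pads are 16 mm wide; open, the fingers measure 119 mm over their backs; the gripper's body (75 mm by 177 mm) begins 78 mm behind the grasp point.
Start: joints at [-1.285, 0.087, 1.371, -0, 1.684, -0.103], TCP at [0.208, -0.509, 0.206] pointing down, gripper open.
Joint ranges: [-3.1, 3.1], [-0.76, 2.03], [0.27, 2.55], [-1.08, 4.22], [0.17, 2.65], [-2.57, 2.57]. Speed limits (rad/s): [2.79, 2.79, 3.14, 3.14, 3.14, 3.14].

### API

Orientations are given as a unit quaternion [w, x, y, z].
In Python, from station import * gives the robot as it stands. Calls block until the motion is done:
- move_ptp(position, orientation): joint-space move of the TCP to a pose.
- line_to(position, rot=None, rate=0.15): straight line of the TCP; rot=None keeps the orientation; rate is the mean speed in m/s.
- move_j(angles): joint-space move.
- set_gripper(opening): finger opening in m; the grip force is fixed at half the most; returns when the fingers have stopped.
- dwell(seconds).
- solve_ik(position, orientation): joint angles nearest the present ones, or None.
- get_state(): the state.
- camera(name): name is "side" or "top"; returns the picture (480x640x3 uint8, red, green, blue); there is no depth.
- calibration(name): a dict with "K" (3x3 intrinsics, pixels), "k1" (the pictures are not rectified: a ray, as slopes to the right and down, at radius r is drawn at 1 + k1 r^2 times it, then the intrinsics apply), "eye" and "orientation" of the camera in the world. Camera axes: x right, y up, looking along -z (the intrinsics and any distortion apply to the point x, -y, -z); pixel columns grow to the right and rows downward; lengths in m; the calibration is good to about 2 mm. A picture is of the moment at which its call begins. calibration takes no time and is no camera call.
A pose or a line that the arm cannot do raises PlanningError and nothing moves.
- hand_in(): hands the job in, once; it reports no verdict.
Trained networks look in the newest picture that a camera, given by its name, has taken for a name from the list of things; names that differ only in an ending like _2 or _b are one class to them, and where a whole thing is asked for, a point or a joint stands for the part that bears it (a point fixed in the world has none). Each returns a list of dicts, best first, with "p" (0 to 1); they miss things now and then, are a little off and sometimes report something else, mostly with a low value. They report only what shows in the picture. A call takes as long as a camera call. They do not tell look-alikes from the thing itself.
- find_in(camera, target): "box" ([left, top, width, height] as shares, 0 to 1, of the picture: columns of its width, rows of its height, round what is visible of it).
- pinpoint(camera, target): "at" ([column, row] as shares, 0 to 1, of the picture: columns of its width, rows of its height: a listed point, or the origin of a listed thing).
The state is a dict: "time": time; "q": joint angles; "joint_vel": joint speeds; "joint_torque": joint torques, N m; "position": TCP position; "tool_rot": TCP orientation; "force": force on the tool from outside, world axes, zero at the start; "torque": the same for the moment, N m; "width": finger opening in m.
Only numpy, scipy, OpenCV 4.12 (cv2) and the standard library are available. Lean on these libraries where they do the work, as an engineer would, in place of code of your own. Each camera call takes 0.05 s, during which the arm holds its last target. There are 200 camera calls.

### The job

The next stone blank is waiting on the roller lane, under the low shelf of plaster models: roll it along the rollers, without lifting it, fully home against the end stop, and only there lift it off. Lay it flat on the sloping carving board (do not drop it), lengthwise up the slope with one end down against the bottom ledge, let go, and then slide the side stop across until it holds the blank snugly against the fence. Do not knock the model shelf, and leave the tools and other things on the table where they are.

Things in the scene. Friction and masses are not known exactly. Their poses are not given: they have to be found in the camera images.
- blank_center (a point): Centre of the stone blank, a plain sawn pale-limestone block 56 mm wide (its x), 140 mm long (its y) and 54 mm high (its z, up), about 0.65 to 0.95 kg, with thin pencilled lines on top. It starts lying lengthwise on the rollers of the lane, its +y end leading towards the end stop; the leading end is about level with the shelf edge or sticks out up to 40 mm beyond it, the rest is under the shelf.
- blank: The same blank; origin at the centre of its underside, same axes.
- lane: Roller lane, 520 mm long, standing on the table: twelve free-turning steel rollers 32 mm in diameter and 152 mm wide, 40 mm apart, between aluminium side channels. Origin on the table under its middle; y runs along the lane towards the end stop, x across it, z up. The roller tops are 75 mm above the table; the channels stand 162 mm apart inside and rise 8 mm above the roller tops. The blank rolls very easily (under 2 N).
- stop_face (a point): Middle of the end stop's contact face (a black rubber buffer, 130 mm wide, from 2 to 30 mm above the roller tops, on a steel end plate), at the height of the roller tops; axes as the lane's, so the blank comes towards it along +y. With the blank fully home its centre is 70 mm before this face (y = -0.070) and 27 mm above it.
- model_shelf: Low wooden shelf with plaster models on it, fixed across the -y end of the lane; same origin and axes as the lane. The board is 270 mm wide (x) and runs from y = -0.310 to y = -0.060 (the edge facing the end stop); underside 185 mm and top 205 mm above the table, that is 56 mm of air above the blank; models rise to 317 mm above the table. Four 26 mm square posts stand at x = +-117 mm, y = -105 and -293 mm.
- board: Carving board of the sloping rest: plywood, 300 mm wide, sloping at 26 degrees, 55 mm above the table at this origin. Origin on its surface, in the middle of the line where the surface meets the bottom ledge; x runs up the slope (the board reaches x = 0.22), y along the ledge (level), z square out of the surface. The ledge (x from -0.022 to 0) and the side fence (a wooden strip, y from 0.110 to 0.132, x from 0.012 to 0.212) both stand 18 mm above the surface.
- blank_seat (a point): Where the blank's centre is when it lies flat on the board with one end against the ledge and one long side against the fence: (0.070, 0.082, 0.027) in the board's frame; axes as the board's, the blank's length along x.
- side_stop_face (a point): Foot of the side stop's contact face, on the board's surface, 70 mm up the slope from the ledge; axes as the board's, +y towards the fence. The side stop is a steel carriage 60 mm (x) by 70 mm (from y = -0.070 to 0 here) and 18 mm high, which slides along the board's y on the side of the board away from the fence.
- stop_grip (a point): Middle of the side stop's wooden grip: an upright fin 18 mm thick (y), 44 mm long (x), rising from 18 to 64 mm above the board's surface; this point is 44 mm above the surface and 47 mm behind the contact face. Axes as the board's.
- side_stop (a joint): Travel of the side stop along the board's +y (m): 0 is furthest from the fence (contact face at board y = -0.060), 0.130 the end of travel; with the blank held against the fence it reads 0.114. It needs about 2 N to move and stays where it is left; pushing the blank along the board with it takes about 7 to 12 N.
- flat_chisel_c (a point): Bystander, to be left alone: flat chisel, a 200 mm steel bar 14 mm thick with a 26 mm wide blade, lying on the table. Point at its middle.
- point_chisel_c (a point): Bystander, to be left alone: point chisel, a 220 mm steel bar 14 mm thick, lying on the table. Point at its middle.
- mallet_c (a point): Bystander, to be left alone: round wooden carver's mallet standing on its head, 94 mm across and 218 mm tall. Point at its middle, 60 mm up.
- offcut_c (a point): Bystander, to be left alone: flat stone offcut 70 x 110 x 35 mm lying on the table. Point at its middle.
- brush_pot_c (a point): Bystander, to be left alone: terracotta pot 84 mm across, 100 mm tall. Point at its middle.
Things that resemble listed ones, but are neither listed nor needed, are in the scene too. Leave any yellow look-alike of the blank alone.

How it is judged:
On the way, in this order (a step that is already met when the one before it is completed fails the run):
1. the blank rests on the rollers, fully home against the end stop (y of blank_center in the frame of stop_face between -0.076 and -0.06 m and z of blank_center in the frame of stop_face between 0.019 and 0.034 m and x of blank_center in the frame of stop_face between -0.06 and 0.06 m and linear speed of blank below 0.03 m/s), for 0.2 s.
2. the blank lies flat on the board, lengthwise up the slope with one end against the ledge, and is let go (x of blank_center in the frame of board between 0.062 and 0.077 m and z of blank_center in the frame of board between 0.019 and 0.033 m and angle between the z axis of blank and the z axis of board, either way round below 0.08 rad and y of blank_center in the frame of board between 0 and 0.088 m and angle between the y axis of blank and the x axis of board, either way round below 0.14 rad and contact force between the fingers and blank below 0.05 N), for 0.2 s.
At the end, for the whole second after the job is handed in: The blank lies flat on the board (within 5 degrees and 6 mm), lengthwise up the slope within 3.5 degrees, its lower end within 7 mm of the ledge, its side within 4.5 mm of the fence and the side stop within 4.5 mm of its other side; nothing moves and the blank is released (x of blank_center in the frame of board between 0.062 and 0.077 m and z of blank_center in the frame of board between 0.019 and 0.033 m and angle between the z axis of blank and the z axis of board, either way round below 0.08 rad and y of blank_center in the frame of board between 0.0775 and 0.087 m and angle between the y axis of blank and the x axis of board, either way round below 0.06 rad and y of blank_center in the frame of side_stop_face between 0.023 and 0.0325 m and linear speed of blank below 0.02 m/s and velocity of joint side_stop between -0.01 and 0.01 m/s and contact force between the fingers and blank below 0.05 N); the robot touches nothing.
It fails at once if the blank is lifted more than 15 mm off the rollers while it is still over 20 mm short of the end stop (z of blank_center in the frame of stop_face between 0.042 and 0.12 m and x of blank_center in the frame of stop_face between -0.09 and 0.09 m and y of blank_center in the frame of stop_face between -0.5 and -0.09 m).
It fails at once if the blank is let go anywhere but on the rollers or lying flat on the board (dropped) (contact force between the fingers and blank below 0.05 N and not (y of blank_center in the frame of stop_face between -0.5 and -0.055 m and z of blank_center in the frame of stop_face between 0.012 and 0.04 m and x of blank_center in the frame of stop_face between -0.085 and 0.085 m) and not (x of blank_center in the frame of board between 0.05 and 0.13 m and y of blank_center in the frame of board between -0.14 and 0.125 m and z of blank_center in the frame of board between 0.015 and 0.038 m and angle between the z axis of blank and the z axis of board, either way round below 0.1 rad)).
It fails at once if the model shelf is knocked with more than 15 N (contact force between any of the arm, the fingers, blank and model_shelf above 15 N).
It fails at once if one of the tools or other things on the table is moved by more than 30 mm (distance of any of flat_chisel_c, point_chisel_c, mallet_c, offcut_c, brush_pot_c from where it was at the start of the episode above 0.03 m).
It also fails if it takes over 67 s, if anything falls off the work surface, if the arm or the gripper's body presses on something with over 40 N, if the wrist force passes 120 N, or if a joint passes its speed limit or range.

## Working session

There is one attempt and no reset: what is moved stays moved. The work goes in short steps, each a Python script; the robot and the scene stay as the last script left them, time stands still between calls to the robot, and variables do not carry over. Pictures are saved under pics/ and viewed, about 8 in all and at most 12, crops included, and the job is handed in when it is done.

```bash
ls; mkdir -p pics
cat > h.py <<'E'
from station import *
import numpy as np, cv2
from scipy.spatial.transform import Rotation as R
def cam(n):
    c=calibration(n);K=np.array(c["K"]);q=c["orientation"]
    Rm=R.from_quat([q[1],q[2],q[3],q[0]]).as_matrix()
    return K,c["k1"],np.array(c["eye"]),Rm
def proj(n,P):
    K,k1,e,Rm=cam(n);p=(np.atleast_2d(P)-e)@Rm
    s=np.c_[p[:,0]/-p[:,2],-p[:,1]/-p[:,2]]
    s=s*(1+k1*(s**2).sum(1))[:,None]
    return np.c_[K[0,0]*s[:,0]+K[0,2],K[1,1]*s[:,1]+K[1,2]]
def ray(n,uv):
    K,k1,e,Rm=cam(n);d=np.array([(uv[0]-K[0,2])/K[0,0],(uv[1]-K[1,2])/K[1,1]]);s=d.copy()
    for _ in range(30): s=d/(1+k1*(s@s))
    return e,Rm@np.array([s[0],-s[1],-1])
def onz(n,uv,z):
    e,d=ray(n,uv);return e+d*(z-e[2])/d[2]
def tri(rs):
    A=np.zeros((3,3));b=np.zeros(3)
    for e,d in rs:
        d=d/np.linalg.norm(d);M=np.eye(3)-np.outer(d,d);A+=M;b+=M@e
    return np.linalg.solve(A,b)
def shot(n,f):
    im=camera(n);cv2.imwrite(f"pics/{f}.png",im[:,:,::-1]);return im
E
python3 - <<'E'
from h import *
for n in("side","top"):
    shot(n,n+"1");print(n,calibration(n))
    for t in["blank_center","lane","stop_face","model_shelf","board","blank_seat","side_stop_face","stop_grip","flat_chisel_c","point_chisel_c","mallet_c","offcut_c","brush_pot_c"]:
        print(t,[(round(d["p"],2),np.round(np.array(d["at"])*[640,480],1).tolist()) for d in pinpoint(n,t)[:3]])
s=get_state();print(s);
E
```

```text
pics
side {'K': array([[587.23253421,   0.        , 311.42240995],
       [  0.        , 587.23253421, 246.40625147],
       [  0.        ,   0.        ,   1.        ]]), 'k1': -0.09149416726092338, 'eye': array([ 0.30164916, -1.28418499,  1.60997479]), 'orientation': array([ 0.93473588,  0.33924171, -0.04155778, -0.09724628])}
blank_center [(0.71, [306.4, 437.8])]
lane []
stop_face [(0.9, [297.7, 241.1])]
model_shelf []
board []
blank_seat [(0.66, [273.2, 170.5])]
side_stop_face [(0.81, [285.9, 190.7])]
stop_grip [(0.51, [287.7, 194.3]), (0.16, [239.6, 234.6])]
flat_chisel_c [(0.68, [249.9, 302.0])]
point_chisel_c [(0.61, [238.3, 233.0])]
mallet_c [(0.69, [363.0, 230.1])]
offcut_c [(0.6, [375.2, 279.1])]
brush_pot_c [(0.68, [268.1, 138.3])]
top {'K': array([[603.22383504,   0.        , 325.06705387],
       [  0.        , 603.22383504, 231.84124857],
       [  0.        ,   0.        ,   1.        ]]), 'k1': -0.057259929384015924, 'eye': array([ 0.37846696, -0.03165136,  1.77516358]), 'orientation': array([ 0.71097546,  0.03539347, -0.04766699, -0.70070611])}
blank_center [(0.77, [5
[... 471 characters left out ...]
49.8])]
brush_pot_c [(0.56, [105.2, 244.4])]
{'time': 1.4, 'q': array([-1.28510006e+00,  8.71591363e-02,  1.37070330e+00,  4.90452942e-06,
        1.68362101e+00, -1.03084248e-01]), 'joint_vel': array([-0.00032623, -0.00050204, -0.00081718, -0.00087919,  0.00154546,
       -0.00273385]), 'joint_torque': array([ 4.83040799e-05, -3.40036726e+01, -3.02592337e+01,  7.18100066e-02,
        2.36874557e-02, -5.00306058e-06]), 'position': array([ 0.20849068, -0.50896   ,  0.20552656]), 'tool_rot': array([ 0.58719786,  0.39397513,  0.5871363 , -0.39402187]), 'force': array([-0.6061977 , -0.5305993 , -0.53050432]), 'torque': array([-0.01504325, -0.01056272, -0.01608078]), 'width': 0.09405740533836593}
```

View pics/side1.png

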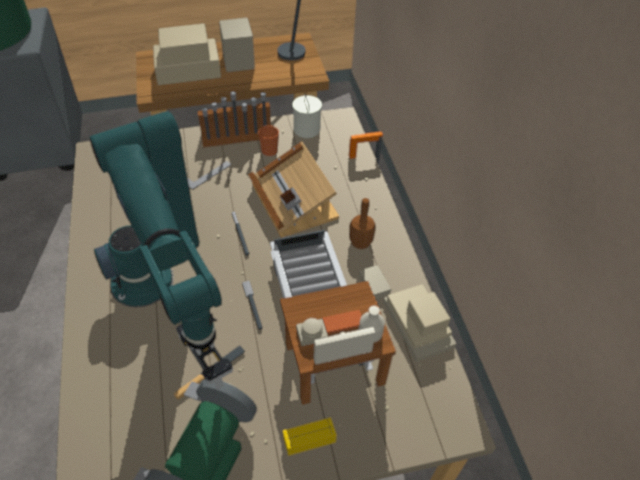

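View pics/top1.png

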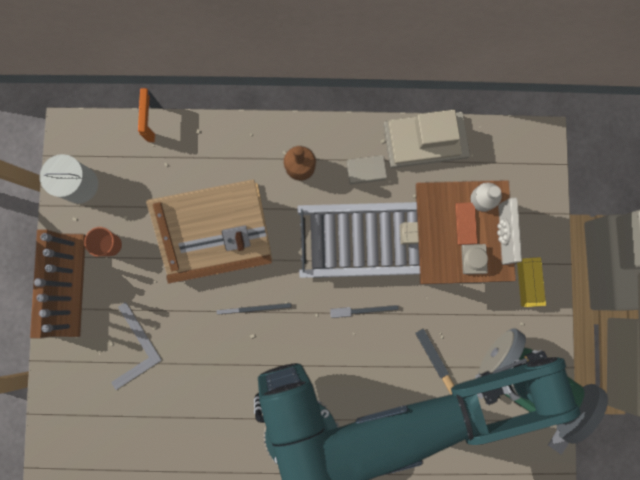

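The side and top views show the lane running to the left (+y), with its stop at about (304,238) in the top view. The blank's leading end sticks out of the shelf at about (410,232). The board is on the left with its ledge on the robot's side (row ~270), its fence at about (163,237) and the side stop at (237,240). Next I'll fit lane and board models and overlay them.

```bash
cat >> h.py <<'E'
def frame(x,y,z,yaw,slope=0):
    M=R.from_euler('z',yaw).as_matrix()@R.from_euler('y',-slope).as_matrix()
    return M,np.array([x,y,z])
def tow(F,P): return np.atleast_2d(P)@F[0].T+F[1]
S=np.radians(26)
E
python3 - <<'E'
from h import *
try: print("gpo",grip_point_offset)
except NameError as e: print(e)
P=lambda n,uv:ray(n,uv)
for k,t,s in[("stop_face",(303.8,238.3),(297.7,241.1)),("seat",(180.8,250),(273.2,170.5)),("ssf",(226.3,239.1),(285.9,190.7)),("grip",(237.8,243.4),(287.7,194.3))]:
    print(k,tri([P("top",t),P("side",s)]))
print("stop top z75",onz("top",(303.8,238.3),.075),"side",onz("side",(297.7,241.1),.075))
print("lane o",onz("top",(385.7,242.4),0.0))
print("shelf edge corners z205",onz("top",(417,183),.205),onz("top",(421,283),.205))
print("lane left corners ",onz("top",(300,207),.083),onz("top",(302,275),.083))
print("blank lead",onz("top",(401,224),.129),onz("top",(402,242),.129))
im=cv2.imread("pics/top1.png")[165:295,140:450]
a=cv2.resize(im,None,fx=2.58,fy=2.58,interpolation=cv2.INTER_CUBIC)
cv2.imwrite("pics/crop1.png",a[:, :800])
E
```

```text
gpo 0.0188
stop_face [5.53806879e-01 4.79952350e-04 7.76632592e-02]
seat [0.52044231 0.34104096 0.10185247]
ssf [0.54871657 0.21384954 0.11338783]
grip [0.54245207 0.17926682 0.1287428 ]
stop top z75 [5.60084390e-01 1.52441513e-04 7.50000000e-02] side [0.54820799 0.002577   0.075     ]
lane o [ 0.55960719 -0.24129891  0.        ]
shelf edge corners z205 [ 0.69864983 -0.30038028  0.205     ] [ 0.43366728 -0.30969763  0.205     ]
lane left corners  [0.64835777 0.01235775 0.083     ] [0.45579914 0.00323855 0.083     ]
blank lead [ 0.59814516 -0.26836259  0.129     ] [ 0.5482284  -0.27106173  0.129     ]
```

View pics/crop1.png

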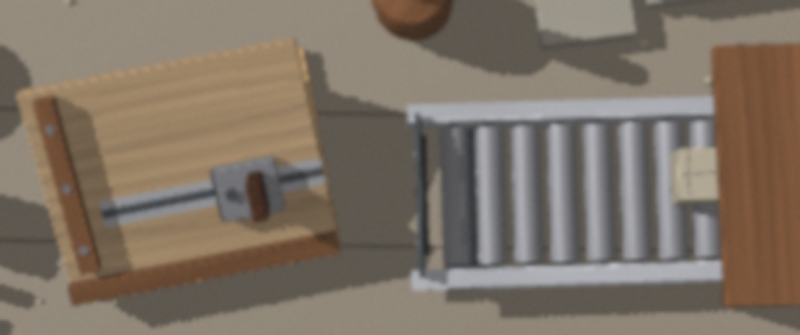

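Run:
```python
from h import *
from scipy.optimize import least_squares
c=lambda p:[140+p[0]/2.58,165+p[1]/2.58]
B=[((.22,.15,0),(20,92)),((.22,-.15,0),(297,40)),((.212,.132,.018),(37,98)),((.212,.110,.018),(55,97)),((.012,.132,.018),(80,273)),((.012,.110,.018),(98,268)),((0,-.15,.018),(333,233)),((0,.15,.018),(72,283))]
Lp=np.array([b[0] for b in B]);uv=np.array([c(b[1]) for b in B])
r=least_squares(lambda p:(proj("top",tow(frame(p[0],p[1],.055,p[2],S),Lp))-uv).ravel(),[.45,.25,.2],loss="soft_l1")
print("board",r.x);print(r.fun.reshape(-1,2).round(1).tolist())
FB=frame(r.x[0],r.x[1],.055,r.x[2],S)
print("seat",tow(FB,[.07,.082,.027]),proj("top",tow(FB,[.07,.082,.027])),proj("side",tow(FB,[.07,.082,.027])))
for n in(("grip",[.54245207,.17926682,.1287428]),("ssf",[.54871657,.21384954,.11338783])): print(n[0],"in board",(np.array(n[1])-FB[1])@FB[0])
def draw(im,n,F,segs,col):
    for a,b in segs:
        p=proj(n,tow(F,[a,b]));cv2.line(im,*[tuple(int(round(v*16)) for v in q) for q in p],col,1,cv2.LINE_AA,4)
def box(x0,x1,y0,y1,z0,z1):
    v=np.array([(x,y,z) for x in(x0,x1) for y in(y0,y1) for z in(z0,z1)])
    return [(v[i],v[j]) for i in range(8) for j in range(i) if (v[i]!=v[j]).sum()==1]
L=[((-.135,-.06,.205),(416.4,182.4)),]
FL=frame(.564,-.245,0,.04)
out=[]
for n,(x0,y0,w,h) in(("top",(140,165,300,130)),("side",(235,120,160,260))):
    k=4 if n=="side" else 2.6
    im=cv2.imread(f"pics/{n}1.png")
    T=[[k,0,-x0*k],[0,k,-y0*k]]
    big=cv2.warpAffine(im,np.float32(T),(int(w*k),int(h*k)),flags=cv2.INTER_CUBIC)
    op=proj
    def proj(n,P,op=op,k=k,x0=x0,y0=y0): return (op(n,P)-[x0,y0])*k
    draw(big,n,FB,box(0,.22,-.15,.15,0,0)[:],(0,255,0)); draw(big,n,FB,box(.012,.212,.11,.132,0,.018),(0,0,255)); draw(big,n,FB,box(-.022,0,-.15,.15,0,.018),(255,0,0))
    draw(big,n,FL,box(-.081,.081,-.26,.26,.083,.083),(0,255,255)); draw(big,n,FL,box(-.135,.135,-.31,-.06,.185,.205),(255,0,255)); draw(big,n,FL,box(-.065,.065,.245,.255,.077,.105),(0,255,0))
    proj=op
    out.append(big)
a,b=out
b=cv2.resize(b,None,fx=.57,fy=.57);  
cv2.imwrite("pics/ov_top.png",a);cv2.imwrite("pics/ov_side.png",b)
cv2.imwrite("pics/ov.png",a)
print(a.shape,b.shape)
for ang in(30,40,50):
  for yaw in (.04,):
    t=np.radians(ang);d=R.from_euler('z',yaw).apply([0,-np.sin(t),-np.cos(t)])
    for sg in(1,-1):
        z=sg*R.from_euler('z',yaw).apply([1,0,0]);M=np.c_[d,np.cross(z,d),z];q=R.from_matrix(M).as_quat()[[3,0,1,2]]
        for p in((.573,-.28,.11),(.563,-.012,.11)):
            print(ang,sg,p,solve_ik(np.array(p)+.0188*d,q))
```

```text
board [0.48639365 0.24143477 0.20003865]
[[-0.6, -0.7], [0.4, -0.4], [-1.0, 0.4], [-0.0, -0.7], [0.2, -0.3], [1.0, 0.2], [1.7, 0.8], [-1.9, 0.8]]
seat [[0.52016064 0.33194947 0.10995342]] [[183.47611992 249.43801423]] [[273.11519706 170.57864916]]
grip in board [ 0.07060396 -0.07206746  0.04761053]
ssf in board [ 0.07556737 -0.03941916  0.02810575]
(338, 780, 3) (593, 365, 3)
30 1 (0.573, -0.28, 0.11) [-0.29711542  0.23099883  1.52771421 -0.52222206  1.24057101 -0.20007305]
30 1 (0.563, -0.012, 0.11) [ 0.17146376  0.2298677   1.52909101 -0.52136449  1.47303298  0.20751657]
30 -1 (0.573, -0.28, 0.11) None
30 -1 (0.563, -0.012, 0.11) None
40 1 (0.573, -0.28, 0.11) [-0.21765755  0.24229908  1.58517373 -0.72657027  1.21012729 -0.02738808]
40 1 (0.563, -0.012, 0.11) [ 0.25187047  0.28619141  1.5300709  -0.68074007  1.51573255  0.31828577]
40 -1 (0.573, -0.28, 0.11) None
40 -1 (0.563, -0.012, 0.11) None
50 1 (0.573, -0.28, 0.11) [-0.14679215  0.27687026  1.63298589 -0.93212756  1.21540979  0.1522789 ]
50 1 (0.563, -0.012, 0.11) [ 0.31868328  0.35614086  1.52860637 -0.8278677   1.5727222   0.41670662]
50 -1 (0.573, -0.28, 0.11) None
50 -1 (0.563, -0.012, 0.11) None
```

View pics/ov_top.png

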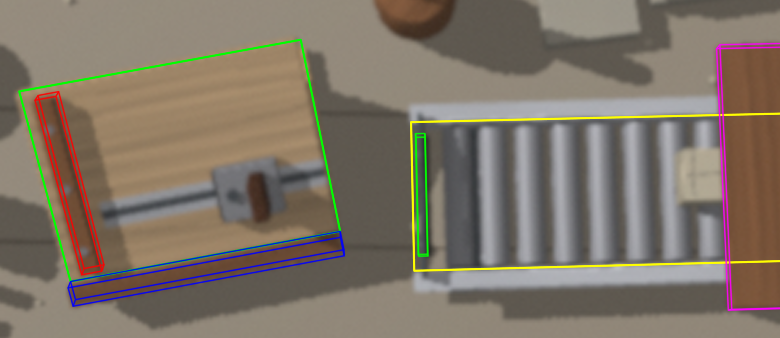

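View pics/ov_side.png

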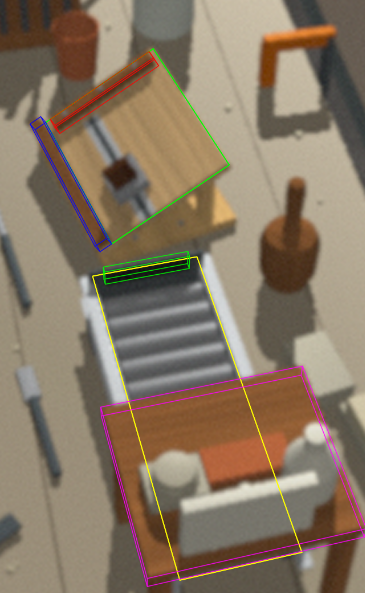

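The overlays fit: the lane and shelf outline, the stop bar and the board with its ledge and fence all lie on the drawn models within about 1 px. Next I grip the protruding end with the tool tilted 40° and roll the blank to the stop.

```bash
cat >> h.py <<'E'
GP=0.0188
YL=.037
FL=frame(.564,-.245,0,YL)
FB=frame(.48639,.2405,.055,.200,S)
def quat(d,z):
    d=np.array(d)/np.linalg.norm(d);return R.from_matrix(np.c_[d,np.cross(z,d),z]).as_quat()[[3,0,1,2]]
def st(l=""):
    s=get_state();print(l,"t",round(s["time"],1),"pos",np.round(s["position"],4),"F",np.round(s["force"],1),"w",round(s["width"],4))
    return s
E
cat > a.py <<'E'
from h import *
a=np.radians(40);d=FL[0]@[0,-np.sin(a),-np.cos(a)];zx=FL[0]@[1,0,0];q=quat(d,zx)
lead=onz("top",(401.5,233),.129);l=(lead-FL[1])@FL[0];print("lead in lane",l)
g=tow(FL,[l[0],l[1]-.014,.106])[0]; tcp=g+GP*d
yv=FL[0]@[0,1,0]
s=get_state();p=s["position"]
line_to([p[0],p[1],.45],rate=.3)
hi=tcp-.10*d;hi[2]=.42
move_ptp(hi,q);st("hi")
line_to(tcp-.10*d,rate=.3);line_to(tcp,rate=.12);st("at")
set_gripper(.045);st("gripped")
# roll to ~20 mm short
L=.245-l[1]-.020
line_to(tcp+yv*L,rate=.15);s=st("near")
f0=s["force"]@yv
for i in range(24):
    line_to(tcp+yv*(L+.002*(i+1)),rate=.03);s=get_state()
    if s["force"]@yv-f0<-6: break
st("stop %d"%i)
dwell(.3)
shot("top","top2");shot("side","side2")
c=s["position"]-GP*d;print("grasp in lane",(c-FL[1])@FL[0])
E
python3 a.py
```

```text
lead in lane [ 0.0082231  -0.02503311  0.129     ]
hi t 4.1 pos [ 0.5712 -0.2326  0.4201] F [-0.1 -0.7 -0. ] w 0.0938
at t 6.0 pos [ 0.5747 -0.2957  0.0925] F [0.8 0.1 0. ] w 0.0941
gripped t 6.7 pos [ 0.5749 -0.2956  0.0918] F [ 2.1  0.8 -1.3] w 0.0562
near t 8.5 pos [ 0.5637 -0.0468  0.0917] F [-6.2  0.6  3.7] w 0.0562
stop 10 t 11.3 pos [ 0.5628 -0.0271  0.0916] F [-4.5 -8.5  2.3] w 0.0557
grasp in lane [0.00688722 0.2298946  0.10604164]
```

Home contact was felt at lane y = 0.244, against 0.245 expected. Next I release, regrasp vertically at the centre, and check IK for the board pose before lifting.

```bash
cat > b.py <<'E'
from h import *
a=np.radians(40);d=FL[0]@[0,-np.sin(a),-np.cos(a)]
set_gripper(.09);st("rel")
p=get_state()["position"]
line_to(p-.11*d,rate=.2)
dwell(.2);shot("top","top3");shot("side","side3")
for n in("top","side"): print(n,[(round(r["p"],2),np.round(np.array(r["at"])*[640,480],1).tolist()) for r in pinpoint(n,"blank_center")[:3]])
c=tow(FL,[.0069,.174,.102])[0]
print("expected",c,proj("top",c),proj("side",c))
dn=np.array([0,0,-1.]);zx=FL[0]@[1,0,0]
dB=-FB[0][:,2];
for s1 in(1,-1):
    print("lane",s1,solve_ik(c+[0,0,.011-GP],quat(dn,s1*zx)))
    print("board",s1,solve_ik(tow(FB,[.078,.045,.05-GP])[0],quat(dB,s1*FB[0][:,1])))
    print("fin",s1,solve_ik(tow(FB,[.07,.067,.044-GP])[0],quat(dB,s1*FB[0][:,1])))
E
python3 b.py
```

```text
rel t 12.4 pos [ 0.5671 -0.025   0.0933] F [ 4.5 -3.5  2.7] w 0.0898
top [(0.9, [331.5, 232.3]), (0.6, [528.2, 279.1])]
side [(0.94, [305.3, 251.4]), (0.56, [308.1, 435.5])]
expected [ 0.56445875 -0.07086385  0.102     ] [[329.11239052 236.10258648]] [[306.75591052 251.54128747]]
lane 1 [-2.24546552e-01  1.76255107e-01  1.49395654e+00 -4.44089210e-16
  1.47138101e+00 -2.61546552e-01]
board 1 [ 0.48487194 -0.04317769  1.75260004 -0.14699906  0.99933065 -1.23351963]
fin 1 [ 0.53300839 -0.02447643  1.7530537  -0.17248437  0.98799233 -1.17379445]
lane -1 None
board -1 [ 0.48487194 -0.04317769  1.75260004 -0.14699906  0.99933065  1.90807302]
fin -1 [ 0.53300839 -0.02447643  1.7530537  -0.17248437  0.98799233  1.9677982 ]
```

```bash
python3 -c "
import cv2,numpy as np
a=cv2.imread('pics/top3.png')[170:290,140:440];b=cv2.imread('pics/side3.png')[120:330,220:420]
a=cv2.resize(a,(750,300),interpolation=cv2.INTER_CUBIC);b=cv2.resize(b,(285,300))
cv2.imwrite('pics/c3.png',np.vstack([a,np.hstack([b,np.zeros((300,465,3),np.uint8)])]))"
```

```text
(no output)
```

View pics/c3.png

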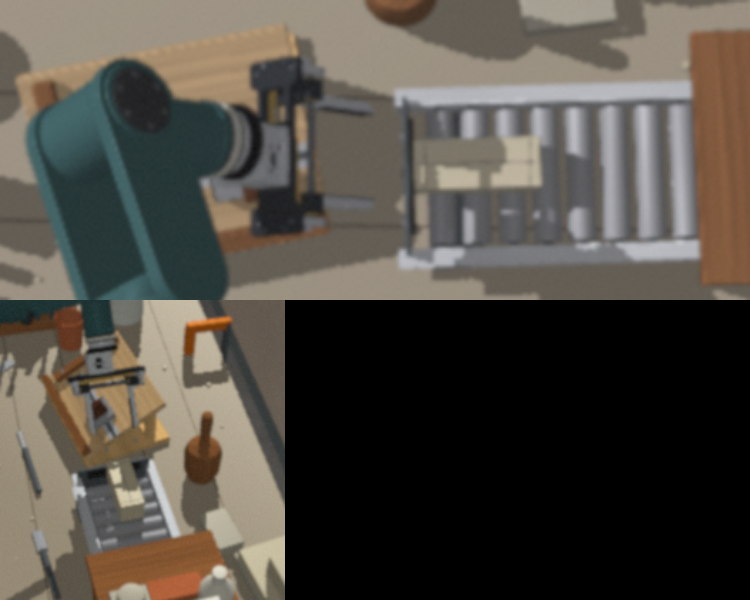

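The picture shows the blank on the rollers with its leading end at crop (413,165), within about 1 px of the stop bar at (411,165), and its trailing end at (541,161). I'll regrasp at the centre, press it against the stop once more, then lift and lay it on the board.

```bash
cat > c.py <<'E'
from h import *
dn=np.array([0,0,-1.]);zx=FL[0]@[1,0,0];yv=FL[0]@[0,1,0];q=quat(dn,zx)
e=onz("top",(356.4,234.6),.129);b=(e-FL[1])@FL[0];print("trail end mid in lane",b,"centre y",b[1]+.07)
c=tow(FL,[b[0],.173,.114])[0];t=c+GP*dn
p=get_state()["position"];line_to([p[0],p[1],.29],rate=.3)
move_ptp(t+[0,0,.13],q)
line_to(t,rate=.15);st("at")
set_gripper(.045);s=st("grip");f0=s["force"]@yv;p0=s["position"].copy();p0[2]=t[2]
for i in range(12):
    line_to(p0+yv*.0015*(i+1),rate=.03);s=get_state()
    if s["force"]@yv-f0<-6: break
st("pushed %d"%i);dwell(.4)
p1=s["position"];print("grasp lane",(p1-GP*dn-FL[1])@FL[0])
p1=p1-yv*.001
line_to(p1,rate=.03)
line_to(p1+[0,0,.16],rate=.15);s=st("lifted")
shot("top","top4");shot("side","side4")
E
python3 c.py
```

```text
trail end mid in lane [0.00646412 0.09959871 0.129     ] centre y 0.16959870892152526
at t 15.7 pos [ 0.565  -0.0715  0.0964] F [ 0.5  0.3 -0.2] w 0.0899
grip t 16.4 pos [ 0.5647 -0.0721  0.0955] F [1.3 0.  0.5] w 0.0556
pushed 1 t 16.9 pos [ 0.5647 -0.072   0.0956] F [ 1.8 -8.   0.5] w 0.0559
grasp lane [0.00709637 0.17284079 0.11439167]
lifted t 18.8 pos [ 0.564  -0.0728  0.2537] F [ 0.3  0.5 -8.4] w 0.0556
```

```bash
cat > d.py <<'E'
from h import *
X,Y,N=FB[0].T;q=quat(-N,Y)
def P(x,y,z): return tow(FB,[x,y,z-GP])[0]   # grasp point in board frame
G=.0394
move_ptp(P(.082,.045,G+.13),q);st("hover")
line_to(P(.082,.045,G+.03),rate=.2)
line_to(P(.082,.045,G+.008),rate=.06);dwell(.2);s=st("low");f0=s["force"]
z=G+.008
for i in range(16):
    z-=.001;line_to(P(.082,.045,z),rate=.03);s=get_state()
    if (s["force"]-f0)@N>4: break
print("down",i,"z-G",z-G,"dF board",np.round((s["force"]-f0)@FB[0],1))
f1=s["force"];x=.082
for i in range(18):
    x-=.0015;line_to(P(x,.045,z),rate=.04);s=get_state();df=(s["force"]-f1)@FB[0]
    if df[0]>8: break
print("slide",i,x,np.round(df,1));st()
b=(s["position"]-FB[1])@FB[0];print("grasp in board",b+[0,0,GP])
shot("top","top5");shot("side","side5")
E
python3 d.py
```

```text
hover t 20.2 pos [0.4853 0.2854 0.2263] F [ 0.1 -0.1 -8.5] w 0.0557
low t 21.6 pos [0.5376 0.2969 0.1172] F [-0.9 -0.  -8.3] w 0.0561
down 7 z-G -6.938893903907228e-18 dF board [-0.7 -1.3  6.3]
slide 8 0.06849999999999999 [8.8 0.6 5.3]
 t 25.9 pos [0.5293 0.2953 0.1043] F [ 1.4 -0.3  5.6] w 0.0557
grasp in board [0.06924699 0.04515826 0.03991295]
```

Contact on the board and on the ledge came where the model predicted. Now I release, retreat and check.

```bash
cat > e.py <<'E'
from h import *
X,Y,N=FB[0].T
set_gripper(.08);p=get_state()["position"];st("rel")
line_to(p+N*.08,rate=.15)
line_to(get_state()["position"]+np.array([-.17,-.12,.12]),rate=.35)
dwell(.2)
a=shot("top","top6");b=shot("side","side6")
for n in("top","side"):
    for t in("blank_center","stop_grip","side_stop_face"): print(n,t,[(round(r["p"],2),np.round(np.array(r["at"])*[640,480],1).tolist()) for r in pinpoint(n,t)[:3]])
print("exp blank",[proj(n,tow(FB,[.07,.045,.027])).round(1) for n in("top","side")])
a=cv2.resize(a[170:290,140:290,::-1],(750,600),interpolation=cv2.INTER_CUBIC);b=cv2.resize(b[130:240,230:360,::-1],None,fx=3,fy=3,interpolation=cv2.INTER_CUBIC)
cv2.imwrite("pics/c6.png",a);cv2.imwrite("pics/c6s.png",b);st()
E
python3 e.py
```

```text
rel t 26.5 pos [0.5288 0.295  0.1033] F [ 0.7  0.4 -0.1] w 0.0803
top blank_center [(0.98, [532.1, 281.5]), (0.6, [198.1, 244.7])]
top stop_grip [(0.72, [237.3, 240.9])]
top side_stop_face [(0.87, [223.9, 242.0])]
side blank_center [(0.83, [306.4, 433.9]), (0.61, [278.5, 174.4])]
side stop_grip [(0.81, [288.8, 193.3])]
side side_stop_face [(0.79, [286.9, 192.9]), (0.66, [280.8, 180.1])]
exp blank [array([[197., 247.]]), array([[276.8, 177. ]])]
 t 28.7 pos [0.3242 0.1679 0.2945] F [-0.6  0.4  0.8] w 0.0799
```

View pics/c6.png

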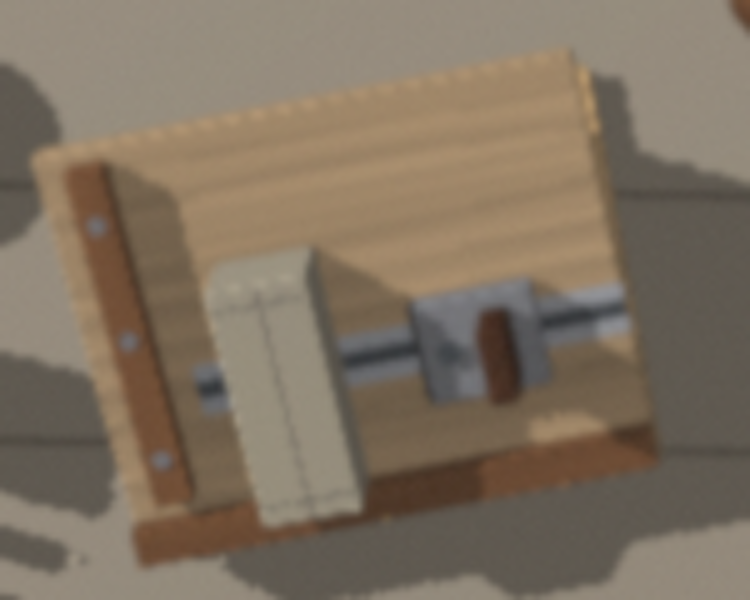

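The blank lies lengthwise at the ledge, about 36 mm clear of the fence. The side stop's face runs from crop (410,300) to (428,400), with the fin at about (497,355).

```bash
cat > f.py <<'E'
from h import *
X,Y,N=FB[0].T;q=quat(-N,Y)
def P(x,y,z): return tow(FB,[x,y,z-GP])[0]
def onb(uv,h):
    e,d=ray("top",uv);t=(h-(e-FB[1])@N)/(d@N);return (e+d*t-FB[1])@FB[0]
for uv,h in(((410,300),.018),((428,400),.018),((494,312),.064),((502,400),.064)): print(onb((140+uv[0]/5,170+uv[1]/5),h).round(4))
fy=np.mean([onb((140+410/5,170+300/5),.018)[1],onb((140+428/5,170+400/5),.018)[1]])-.047
print("fin y",fy)
set_gripper(.06)
move_ptp(P(.07,fy,.16),q);line_to(P(.07,fy,.09),rate=.2);line_to(P(.07,fy,.046),rate=.08);st("at")
set_gripper(.010);s=st("grip")
b=(s["position"]-FB[1])@FB[0];y=b[1];print("grip y",y)
line_to(P(.07,-.005,.046),rate=.08);dwell(.2);s=get_state();print("dF",np.round(s["force"]@FB[0],1),"w",s["width"])
y=-.005
for i in range(22):
    y+=.001;line_to(P(.07,y,.046),rate=.03);s=get_state();f=s["force"]@FB[0];print(round(y,3),round(((s["position"]-FB[1])@FB[0])[1],4),np.round(f,1))
    if -f[1]>22: break
dwell(.3);st("end");shot("top","top7");shot("side","side7")
E
python3 f.py
```

```text
[ 0.1025 -0.0318  0.018 ]
[ 0.0428 -0.029   0.018 ]
[ 0.1018 -0.0805  0.064 ]
[ 0.0514 -0.0744  0.064 ]
fin y -0.07738457379975602
at t 31.2 pos [0.5519 0.1748 0.1103] F [-0.1 -0.3  0.9] w 0.0602
grip t 31.9 pos [0.5517 0.1752 0.1103] F [-0.7  0.9  0.8] w 0.0175
grip y -0.07695890989920927
dF [-3.4 -4.3  7. ] w 0.017457974766997494
-0.004 -0.0049 [-2.5 -5.6  7.1]
-0.003 -0.0041 [-3.5 -6.4  8.7]
-0.002 -0.0031 [-3.3 -7.2  8.3]
-0.001 -0.0022 [-3.  -6.5  7.8]
0.0 -0.0012 [-3.4 -6.8  8.3]
0.001 -0.0002 [-3.4 -6.6  7.8]
0.002 0.0008 [-2.8 -7.1  7.5]
0.003 0.0018 [-2.4 -6.8  8.4]
0.004 0.0028 [-4.4 -6.5  8.8]
0.005 0.0038 [-4.1 -6.8  8.3]
0.006 0.0048 [-3.6 -7.1  8. ]
0.007 0.0058 [-3.  -6.5  8.6]
0.008 0.0068 [-4.1 -6.6  8.3]
0.009 0.0078 [-3.6 -6.9  9.1]
0.01 0.0088 [-3.7 -7.4  8. ]
0.011 0.0098 [-4.1 -7.6  8.7]
0.012 0.0108 [-3.7 -6.5 10. ]
0.013 0.0118 [-3.2 -5.6  8.1]
0.014 0.0118 [ -4.2 -10.6   9.3]
0.015 0.0118 [ -4.6 -13.    9.5]
0.016 0.0118 [ -3.7 -14.5  10.6]
0.017 0.0118 [ -3.5 -17.4   9.7]
end t 39.0 pos [0.5331 0.262  0.1102] F [ -5.1 -18.2   8.1] w 0.0176
```

```bash
cat > g.py <<'E'
from h import *
X,Y,N=FB[0].T
def P(x,y,z): return tow(FB,[x,y,z-GP])[0]
line_to(P(.07,.0135,.046),rate=.03);st("relax")
set_gripper(.045);p=get_state()["position"]
line_to(p+N*.09,rate=.15)
line_to(get_state()["position"]+np.array([-.17,-.16,.12]),rate=.35)
dwell(.3);st()
a=shot("top","top8");b=shot("side","side8")
for n in("top","side"):
    for t in("blank_center","side_stop_face"): print(n,t,[(round(r["p"],2),np.round(np.array(r["at"])*[640,480],1).tolist()) for r in pinpoint(n,t)[:2]])
print("exp",[proj(n,tow(FB,[.07,.086,.027])).round(1) for n in("top","side")])
a=cv2.resize(a[170:290,140:290,::-1],(562,450),interpolation=cv2.INTER_CUBIC);b=cv2.resize(b[130:250,230:294,::-1],(240,450),interpolation=cv2.INTER_CUBIC)
cv2.imwrite("pics/c8.png",np.hstack([a,b])[:,:800])
E
python3 g.py
```

```text
relax t 39.3 pos [0.5331 0.262  0.1103] F [-5.1 -7.8  5.8] w 0.018Traceback (most recent call last):
  File "g.py", line 7, in <module>
    line_to(get_state()["position"]+np.array([-.17,-.16,.12]),rate=.35)
    ~~~~~~~^^^^^^^^^^^^^^^^^^^^^^^^^^^^^^^^^^^^^^^^^^^^^^^^^^^^^^^^^^^^
station.PlanningError: the arm cannot follow that straight line within its joint ranges
```

```bash
sed -i '/^line_to(P/d;/^set_gripper/d;/^line_to(p+N/d;s/^line_to(get_state.*/p=get_state()["position"];line_to(p+np.array([-.10,-.03,.14]),rate=.3);j=list(get_state()["q"]);j[0]-=.9;move_j(j)/' g.py; python3 g.py
```

```text
t 43.2 pos [ 0.4225 -0.1682  0.3278] F [0.5 0.  0.4] w 0.0453
top blank_center [(0.94, [530.3, 280.7])]
top side_stop_face [(0.66, [194.2, 247.8]), (0.56, [182.0, 247.5])]
side blank_center [(0.81, [273.0, 168.9]), (0.64, [304.8, 437.4])]
side side_stop_face [(0.49, [272.9, 177.7])]
exp [array([[182.4, 249.7]]), array([[272.8, 170.1]])]
```

View pics/c8.png

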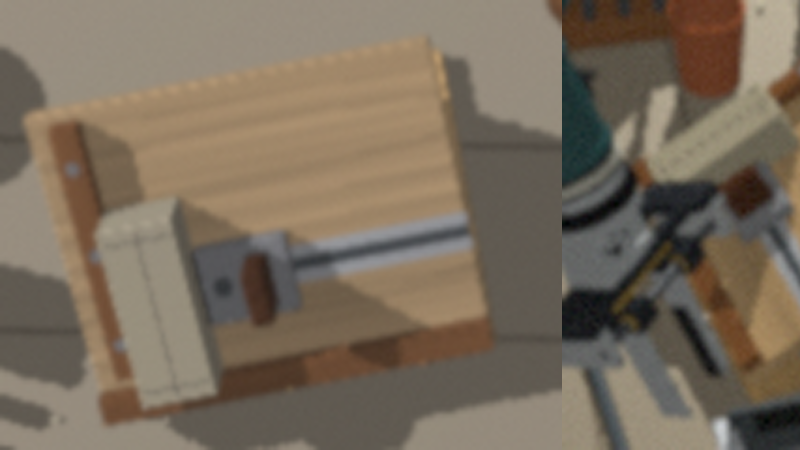

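The picture shows the stop's face against the blank's right side and the blank's left side at the fence. I'll check the yaw numerically.

Run:
```python
from h import *
for nm,y,pts,k in(("c6",.045,[(262,295),(312,515)],5),("c8",.084,[(137,240),(178,390)],3.75)):
    B=[]
    for u,v in pts:
        e,d=ray("top",(140+u/k,170+v/k));N=FB[0][:,2];t=(.054-(e-FB[1])@N)/(d@N);B.append((e+d*t-FB[1])@FB[0])
    B=np.array(B);print(nm,B.round(4).tolist(),"yaw",np.arctan2(B[0,1]-B[1,1],B[0,0]-B[1,0]))
# robust: blank mask top face edges in c8
for k,uv,h in(("fence inner top hi",(80,125),.018),("fence inner lo",(105,210),.018),("stop face hi",(192,248),.018),("stop lo",(208,322),.018),("blank R hi",(180,200),.054),("blank R lo",(218,388),.054),("blank L hi",(98,232),.054),("blank L lo",(143,405),.054)):
    e,d=ray("top",(140+uv[0]/3.75,170+uv[1]/3.75));t=(h-(e-FB[1])@FB[0][:,2])/(d@FB[0][:,2]);print(k,((e+d*t-FB[1])@FB[0]).round(4))
```

```text
c6 [[0.1319, 0.0403, 0.054], [0.0017, 0.043, 0.054]] yaw -0.020021467261832668
c8 [[0.1262, 0.0851, 0.054], [0.0068, 0.0836, 0.054]] yaw 0.012368200141383155
fence inner top hi [0.2082 0.1118 0.018 ]
fence inner lo [0.142  0.1099 0.018 ]
stop face hi [0.1012 0.0549 0.018 ]
stop lo [0.042  0.0568 0.018 ]
blank R hi [0.1498 0.0481 0.054 ]
blank R lo [0.0026 0.0547 0.054 ]
blank L hi [0.1374 0.1107 0.054 ]
blank L lo [0.0002 0.1114 0.054 ]
```

```bash
python3 -c "
from h import *
print(hand_in());st()"
```

```text
the job is handed in; nothing more can be done
None
the job is handed in; nothing more can be done
```

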